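# Load the mixer mill with grinding jars and set its speed lever

### The arm

A 6-joint arm with a two-finger parallel gripper is mounted at the origin on a cart in front of the work surface, level with it; the furniture and walls round the work are solid. World frame = base frame: x ahead of the robot, y to its left, z up, the work surface at z = 0. Lengths are in mm, angles in rad, forces in N, time in s.
With the tool pointing down it reaches from about 275 to 750 mm from the base axis. Payload 10.2 kg.
Tool frame: the origin (TCP) lies between the finger pads; the fingertips stand 17 mm ahead of it and the grasp point (between the pads) lies 2 mm behind it (tips_ahead is the distance from the TCP to the fingertips, in mm); z points along the fingers, y is the line along which they close (so a half turn about z gives the same grasp; the last joint's range is limited). The gripper opens to 85 mm and grips with 20 to 120 N. Pads are 22 mm wide; open, the fingers measure 114 mm over their backs; the gripper's body (76 mm by 85 mm) begins 54 mm behind the grasp point. The pads swing forward as they close: fully open they stand 13 mm farther back than shut.
Start: joints at [-0.223, 0.313, 1.498, -0, 1.331, -0.223], TCP at [525.006, -0.014, 248.294] pointing down, gripper open.
Joint ranges: [-2.94, 2.94], [-0.97, 2.17], [0.19, 2.56], [-1.23, 4.37], [0.02, 3.11], [-2.88, 2.88]. Speed limits (rad/s): [2.39, 2.39, 3.01, 3.14, 3.14, 3.14].

### API

Orientations are given as a unit quaternion [w, x, y, z].
In Python, from rig import sense, capture, finish_job, boxes_of, tips_ahead gives the robot as it stands.
- The arm moves only by the tool drive_tool, never from a script. Its argument "commands" is text: rows parted by semicolons, each of 7 numbers parted by spaces: the shift along the world's x, y, z in units of 0.1 m (1.0 is 0.1 m), then the turn, a rotation vector about the world's x, y, z in units of pi/4 rad (1.0 is pi/4 rad), then the opening in per cent of the stroke, from 0 (shut) to 100 (fully open). A call has 1 to 20 rows; each row shifts and turns the commanded pose from where the row before left it; what a row does not reach is not made up. A row lasts 1/12 s, in which the tool goes at most 41.7 mm and 7.16 degrees, less where a joint would pass 70% of its speed; a pose out of reach is approached as far as the arm can. A call with a number of a shift or a turn outside -1 to 1 is refused whole. A call with a gripper value outside its range is refused whole. The fingers move at their own pace and stop on an object; "force" is the grip in N (left out, the last holds). Time passes only in rows, so rows that do not move let the fingers close. It gives the time, the measured TCP pose, the force, the opening and the grip force at its end, in the units of the state.
- sense(): the state, without advancing time (a new reading comes with each control period).
- capture(name): name is "scene" or "side" or "wrist"; returns a dict with "pixels" (400x640x3 uint8, blue, green, red), "fov_y" (degrees; the focal length in pixels is half the picture's height over the tangent of half this angle, whatever the lens; pixels are square), "cx", "cy" (the principal point, pixels), "position" and "attitude" of the camera in the world; the wrist camera has in their place "tool_from_camera" (4x4, takes a point from camera to tool coordinates, whose origin is the TCP and whose axes are the flange's). Camera axes: x right, y down, z forward; pixel columns grow to the right and rows downward; lengths in mm; the calibration is good to about 2 mm. A picture is of the moment at which its call begins: read the wrist's pose just before it. There is no depth.
- finish_job(): hands the job in; it is judged then, once.
Trained networks look in a picture, given as the dict that the camera call returned (one of the last four; its "shot" number tells which), for a name from the list of things; names that differ only in an ending like _2 or _b are one class to them, and where a whole thing is asked for, a point or a joint stands for the part that bears it (a point fixed in the world has none). Each returns a list of dicts, best first, with "confidence" (0 to 1); they miss things now and then, are a little off and sometimes report something else, mostly with a low value. They report only what shows in the picture. A call takes as long as a camera call. They do not tell look-alikes from the thing itself.
- boxes_of(picture, name): "position" ([column, row] in pixels, amid what is visible of it).
The state is a dict: "time_s": time; "joints": joint angles; "dq": joint speeds; "tau": joint torques, N m; "eef_pos": TCP position; "ee_rot": TCP orientation; "force": force on the tool from outside, world axes, zero at the start; "wrist_torque": the same for the moment, N m; "grip_width": opening from 0.0 (shut) to 1.0 (fully open); "grip_force": force on a finger pad.
Only numpy, scipy, OpenCV 4.12 (cv2) and the standard library are available. Lean on these libraries where they do the work, as an engineer would, in place of code of your own. Each camera call takes 0.05 s, during which the arm holds its last target. There are 200 camera calls.

### The job

Pull the mixer mill's speed lever all the way to idle, at its front stop towards you. With it left at idle, stand every large jar in the wide row and every small jar in the narrow row, upright on the row's floor; then set the lever in line with the index tab on its quadrant and let go. Do not shift the index tab, and leave the carton, dish and pen beaker where they are.

Things in the scene. Friction and masses are not known exactly. Their poses are not given: they have to be found in the camera images.
- large_1_centre (a point): large grinding jar, a plain upright cylinder with a steel cup below and a ribbed grey lid above, 50 mm diameter, 44 mm tall, about 0.2 kg; the point is its centre, 22 mm above its underside; z points to its lid. May be absent (None)
- large_2_centre (a point): large grinding jar, a plain upright cylinder with a steel cup below and a ribbed grey lid above, 50 mm diameter, 44 mm tall, about 0.2 kg; the point is its centre, 22 mm above its underside; z points to its lid. May be absent (None)
- large_3_centre (a point): large grinding jar, a plain upright cylinder with a steel cup below and a ribbed grey lid above, 50 mm diameter, 44 mm tall, about 0.2 kg; the point is its centre, 22 mm above its underside; z points to its lid. May be absent (None)
- small_1_centre (a point): small grinding jar, of the same look as the large ones, 34 mm diameter, 36 mm tall, about 0.09 kg; the point is its centre, 18 mm above its underside; z points to its lid. May be absent (None)
- small_2_centre (a point): small grinding jar, of the same look as the large ones, 34 mm diameter, 36 mm tall, about 0.09 kg; the point is its centre, 18 mm above its underside; z points to its lid. May be absent (None)
- small_3_centre (a point): small grinding jar, of the same look as the large ones, 34 mm diameter, 36 mm tall, about 0.09 kg; the point is its centre, 18 mm above its underside; z points to its lid. May be absent (None)
- row_wide (a point): grey plastic cradle holding one open wide row, 58 mm wide and 186 mm long inside, with walls 7 mm high (above the row floor) and 4 mm thick all round; takes three large jars standing side by side about 60 mm apart; fixed on the mill's platform, beside the other cradle (which of the two is nearer the robot varies); the point is the centre of the row's floor (40 mm above the bench), x across the row, y along it, z up
- row_narrow (a point): grey plastic cradle holding one open narrow row, 42 mm wide and 186 mm long inside, with walls 7 mm high (above the row floor) and 4 mm thick all round; takes three small jars side by side about 60 mm apart; centre line 82 mm from that of the wide row; fixed on the mill's platform, beside the other cradle (which of the two is nearer the robot varies); the point is the centre of the row's floor (40 mm above the bench), x across the row, y along it, z up
- mill: low white bench mixer mill, fixed, 164 x 330 mm, 36 mm high at the platform; origin at the centre of its underside; x points away from the robot across the mill, y along it to the left; the platform with the two cradles is on its left (centre at y = +55 mm), the speed lever at its right (y = -115 mm)
- lever_hinge (a point): hinge of the speed lever, 50 mm above the bench, between two round black cheeks of 38 mm radius; the hinge line runs along the mill's y
- lever_knob (a point): centre of the speed lever's black knob, a lying cylinder of 22 mm diameter and 30 mm length along the mill's y, on a 10 mm steel shaft; it swings about the hinge at 80 mm radius; y along the hinge line
- lever (a joint): speed lever, rad: 0 = idle, leaning 45 degrees towards the robot side (mill's -x) against its front stop; pi/4 = upright; pi/2 = leaning 45 degrees away (+x). Friction holds it wherever it is left; about 1.5 N at the knob moves it
- index (a joint): index tab, rad, same zero and sense as lever: the lever points where the tab points when both values are equal. Stiff; it stays where it was set
- index_tip (a point): tip of the index tab, a small plain white pointer that stands out 20 mm beyond the left-hand cheek's rim (58 mm from the hinge, 16 mm to the left of the lever's plane)
- film_carton: bystander: carton 62 x 111 x 55 mm on the bench to the left of the work (to its right, a fixed drawer unit whose open middle drawer with its handle reaches forward to x = 0.64, y 0.16 to 0.42, up to z = 0.13); origin at the centre of its underside
- dish: bystander: round culture dish, 89 mm diameter, 15 mm high; origin at the centre of its underside
- pen_beaker: bystander: beaker with pens, 72 x 77 x 138 mm; origin at the centre of its underside
Things that resemble listed ones, but are neither listed nor needed, are in the scene too. What is shaped like the part that bears large_2_centre but blue, brown or orange is not meant.

How it is judged:
By the outcome, as a careful person would: the job done as asked, in the order asked, and still so for the second after the job is handed in, with the robot touching nothing.
Of large_1, large_2, large_3 only 2 to 3 are there at a start; the rules pass over those that are not, and their reading is None.
Of small_1, small_2, small_3 only 2 to 3 are there at a start; the rules pass over those that are not, and their reading is None.
At some moment in a run one of large_1, large_2, large_3, small_1, small_2, small_3 may be knocked a few centimetres aside while the robot is not near it.
It also fails if it takes over 208 s, if anything falls off the work surface, if the arm or the gripper's body presses on something with over 40 N, if the wrist force passes 120 N, or if a joint passes its speed limit or range.

## Working session

There is one attempt and no reset: what is moved stays moved. The work goes in short steps, Python scripts to look and compute and a tool call to move; the robot and the scene stay as the last step left them, time stands still between calls to the robot, and variables do not carry over. Pictures are saved under pics/ and viewed, at most 14 in all, crops included, and the job is handed in when it is done.

Besides the shell and the picture viewer there is one more tool, called after "Call:" by a JSON object that holds its "fn" and its "kwargs". drive_tool: Moves the arm, as the interface text tells. Shifts and turns lie within -1 to 1; 1 stands for 0.1 m of shift or pi/4 rad of turn. Its arguments: {"type":"object","properties":{"commands":{"type":"string"},"force":{"type":"number"}},"required":["commands"]}

```bash
mkdir -p pics; cat > h.py <<'E'
import numpy as np, cv2
from rig import sense, capture, finish_job, boxes_of, tips_ahead
from scipy.spatial.transform import Rotation as R
def q2R(q): return R.from_quat([q[1],q[2],q[3],q[0]]).as_matrix()
def cam(name):
    s=sense(); p=capture(name)
    if name=='wrist':
        T=np.array(p['tool_from_camera']); Rt=q2R(s['ee_rot'])
        p['R']=Rt@T[:3,:3]; p['t']=Rt@T[:3,3]+np.array(s['eef_pos'])
    else:
        a=np.array(p['attitude']); p['R']=q2R(a) if a.size==4 else a.reshape(3,3); p['t']=np.array(p['position'])
    p['f']=200/np.tan(np.radians(p['fov_y'])/2)
    return p
def onz(p,uv,z):
    d=p['R']@np.array([(uv[0]-p['cx'])/p['f'],(uv[1]-p['cy'])/p['f'],1.]); return p['t']+d*(z-p['t'][2])/d[2]
def onplane(p,uv,pt,n):
    d=p['R']@np.array([(uv[0]-p['cx'])/p['f'],(uv[1]-p['cy'])/p['f'],1.]); n=np.array(n); return p['t']+d*(n@(np.array(pt)-p['t']))/(n@d)
def proj(p,X):
    c=p['R'].T@(np.array(X)-p['t']); return np.array([p['cx']+p['f']*c[0]/c[2],p['cy']+p['f']*c[1]/c[2]])
def save(p,n): cv2.imwrite('pics/'+n+'.png',p['pixels'])
E
cat > a.py <<'E'
from h import *
np.set_printoptions(precision=1,suppress=True)
for c in ['scene','side','wrist']:
    p=cam(c); save(p,c+'0'); print(c,p['shot'],p['t'],p['fov_y'],p['R'][:,2],p['cx'],p['cy'])
    for n,z in [('large_1_centre',22),('small_1_centre',18),('lever_knob',120),('index_tip',90),('mill',36),('row_wide',40),('row_narrow',40),('lever_hinge',50)]:
        try:
            for b in boxes_of(p,n): print(n,np.array(b['position']),round(b['confidence'],2),onz(p,b['position'],z))
        except Exception as e: print(n,e)
print(sense(),tips_ahead)
E
python3 a.py
```

```text
scene 1 [ 144.3 -683.7  975.1] 52.709558080435315 [ 0.3  0.6 -0.7] 320.60013623165975 197.7357419263788
large_1_centre [255.9 167.6] 0.79 [425.8 326.7  22. ]
large_1_centre [276.3 157.4] 0.54 [509.2 340.5  22. ]
large_1_centre [413.3 262. ] 0.53 [ 663.3 -246.8   22. ]
small_1_centre [278.8 157. ] 0.5 [519.4 342.4  18. ]
lever_knob [371.7 289.4] 0.6 [ 476.3 -306.1  120. ]
mill [358.9 298.2] 0.9 [ 466.1 -274.5   36. ]
mill [416.  264.3] 0.57 [ 657.6 -262.8   36. ]
row_wide [357.8 247.4] 0.87 [ 546.7 -140.1   40. ]
row_wide [258.4 167.5] 0.54 [428.1 304.   40. ]
row_narrow [329.8 261.9] 0.96 [ 453.6 -144.2   40. ]
lever_hinge [356.4 301.8] 0.59 [ 450.5 -286.    50. ]
side 2 [-287.7 -531.1  739. ] 54.05009642003431 [ 0.7  0.5 -0.5] 327.68147687211507 202.13507542868857
large_1_centre [237.3 212.4] 0.63 [414.8 312.4  22. ]
small_1_centre [253.6 199.8] 0.67 [505.  325.9  18. ]
lever_knob [427.8 244.6] 0.6 [ 479.2 -302.5  120. ]
index_tip [420.9 250. ] 0.39 [ 485.9 -285.2   90. ]
index_tip [253.6 199.3] 0.3 [428.  242.4  90. ]
mill [407.5 269. ] 0.98 [ 458.9 -266.3   36. ]
row_wide [381.8 2
[... 352 characters left out ...]
ll_1_centre [285.4 252.1] 0.6 [ 483.1 -113.9   18. ]
mill [285.3 257.4] 0.61 [ 484.9 -111.4   36. ]
row_wide [325.9 274.2] 0.73 [ 534.  -132.1   40. ]
row_narrow [257.1 266.5] 0.89 [ 451.  -121.5   40. ]
lever_hinge [287.1 255.4] 0.59 [ 488.7 -101.    50. ]
lever_hinge [257.9 268.3] 0.54 [ 454.  -117.9   50. ]
{'time_s': 1.35, 'joints': array([-0.2,  0.3,  1.5,  0. ,  1.3, -0.2]), 'dq': array([ 0.,  0.,  0., -0.,  0.,  0.]), 'tau': array([  0. , -41.2, -26. ,  -0. ,   0. ,  -0. ]), 'eef_pos': array([525. ,  -0. , 248.3]), 'ee_rot': array([0. , 0.7, 0.7, 0. ]), 'force': array([-0.4,  0.9, -0.3]), 'wrist_torque': array([-0.,  0.,  0.]), 'grip_force': 0.0, 'grip_width': 0.9984095372463011} 17.0
```

```bash
python3 -c "
import cv2
a=cv2.imread('pics/scene0.png');cv2.imwrite('pics/s0c.png',cv2.resize(a[110:370,160:500],None,fx=2.3,fy=2.3,interpolation=2))"
```

```text
(no output)
```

View pics/s0c.png

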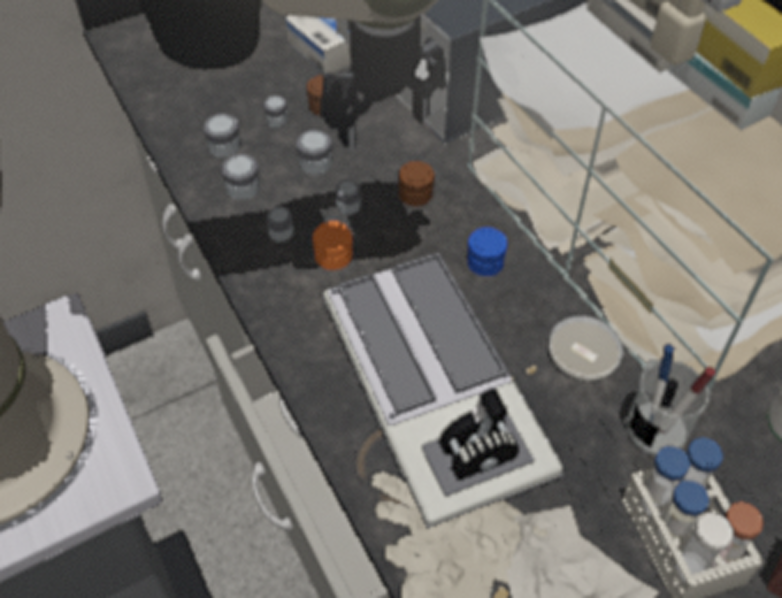

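View pics/side0.png

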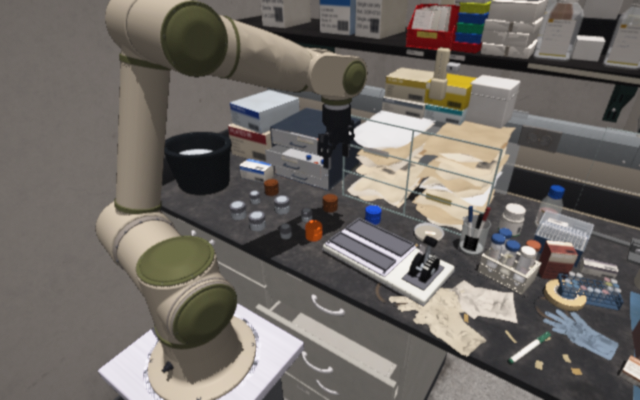

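```bash
cat > b.py <<'E'
from h import *
np.set_printoptions(precision=1,suppress=True)
p=cam('scene')
g=lambda u,v,z: onz(p,(u/2.3+160,v/2.3+110),z)
for n,u,v,z in [('L',222,133,25),('L',240,175,25),('L',314,150,25),('S',275,110,20),('S',280,222,20),('S',347,195,20),('blue',487,250,22),('or',333,245,22),('br',416,182,22)]: print(n,g(u,v,z))
for u,v in [(325,293),(437,255),(560,468),(430,520)]: print('mill',g(u,v,36))
print('knob',g(490,405,120))
E
python3 b.py
```

```text
L [426.3 321.4  25. ]
L [415.3 227.   25. ]
L [530.6 221.4  25. ]
S [519.1 335.   20. ]
S [429.2 121.6  20. ]
S [533.1 121.8  20. ]
blue [648.7 -59.3  22. ]
or [473.5  48.   22. ]
br [629.9  94.8  22. ]
mill [424.  -28.3  36. ]
mill [579.7 -43.9  36. ]
mill [ 541.  -363.9   36. ]
mill [ 387.3 -346.    36. ]
knob [ 484.  -300.2  120. ]
```

Call:
{"fn": "drive_tool", "kwargs": {"commands": "-0.3 -0.4 0.1 0 0 0 100;-0.2 -0.4 0.1 0 0 0 100;0 -0.4 0.1 0 0 0 100;0 -0.4 0 0 0 0 100;0 -0.4 0 0 0 0 100;0 0 0 0 0 0 100;0 0 0 0 0 0 100"}}

```text
time_s: 1.98
eef_pos: [482.0, -190.6, 275.2]
ee_rot: [-0.0, 0.708, 0.706, -0.0]
force: [-0.6, 1.0, 0.6]
grip_width: 1.003
grip_force: 0.0
```

```bash
python3 -c "
from h import *
p=cam('wrist');save(p,'w1');print(p['R'],p['t'])
for n in ['lever_knob','index_tip','lever_hinge','mill','row_wide','row_narrow']:
  print(n,[(b['position'],b['confidence']) for b in boxes_of(p,n)])"
```

```text
[[ 0.99999433 -0.00263598 -0.00209792]
 [-0.00315521 -0.95106498 -0.30897482]
 [-0.00118081  0.30897969 -0.9510679 ]] [ 482.71492637 -112.63667856  402.22527047]
lever_knob [([320.1, 295.6], 0.69)]
index_tip [([317.4, 260.2], 0.64)]
lever_hinge [([318.0, 212.0], 0.95)]
mill [([318.2, 214.3], 0.7)]
row_wide [([364.2, 109.6], 0.57)]
row_narrow [([291.8, 101.4], 0.56), ([322.4, 295.9], 0.19)]
```

View pics/w1.png

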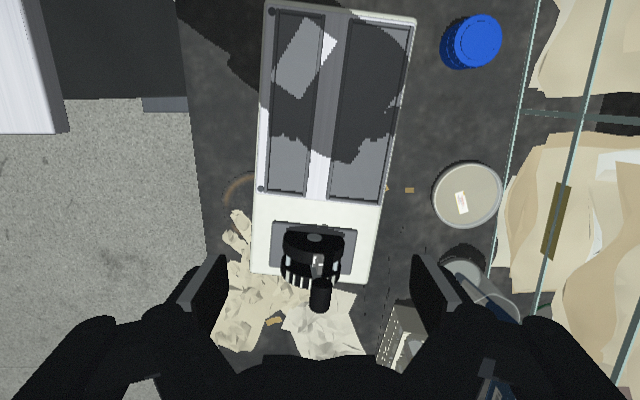

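```bash
cat > c.py <<'E'
from h import *
from scipy.optimize import least_squares
np.set_printoptions(precision=2,suppress=True)
p=cam('wrist')
C=[onz(p,c,36)[:2] for c in [(264,2),(417,18),(369,283),(250,272)]]
print(np.array(C),np.linalg.norm(C[0]-C[1]),np.linalg.norm(C[1]-C[2]))
M=np.array([[-82,165],[82,165],[82,-165],[-82,-165]])
rot=lambda a:np.array([[np.cos(a),-np.sin(a)],[np.sin(a),np.cos(a)]])
r=least_squares(lambda x:(M@rot(x[2]).T+x[:2]-C).ravel(),[480,-190,0]);x=r.x;print(x,r.fun)
w=lambda a,b,z:np.append(rot(x[2])@[a,b]+x[:2],z)
print('hinge',w(0,-115,50),proj(p,w(0,-115,50)))
for t in np.arange(0,1.6,.2):
    s=t-np.pi/4; print(t,proj(p,w(80*np.sin(s),-115,50+80*np.cos(s))),proj(p,w(58*np.sin(s),-99,50+58*np.cos(s))))
for a in (-41,41): print('row',w(a,55,40),proj(p,w(a,55,40)))
im=p['pixels'];
cv2.imwrite('pics/w2c.png',np.hstack([cv2.resize(im[195:335,240:400],None,fx=4,fy=4,interpolation=2)]))
E
python3 c.py
```

```text
[[ 426.79  -22.54]
 [ 584.1   -36.83]
 [ 550.59 -353.45]
 [ 391.8  -336.83]] 157.96517698961293 318.38917586642486
[ 488.32 -187.41   -0.11] [-2.55  7.88  3.22  4.81  1.81 -6.71 -2.48 -5.98]
hinge [ 476.15 -301.77   50.  ] [313.27 253.6 ]
0.0 [260.02 274.11] [277.29 255.19]
0.2 [270.14 280.51] [284.68 259.29]
0.4 [282.86 285.92] [293.71 262.73]
0.6000000000000001 [297.49 289.91] [303.91 265.3 ]
0.8 [313.11 292.17] [314.7  266.82]
1.0 [328.66 292.52] [325.45 267.19]
1.2000000000000002 [343.12 290.99] [335.54 266.41]
1.4000000000000001 [355.6  287.76] [344.41 264.55]
row [ 453.37 -128.38   40.  ] [292.31 109.71]
row [ 534.91 -137.06   40.  ] [365.35 117.84]
```

View pics/w2c.png

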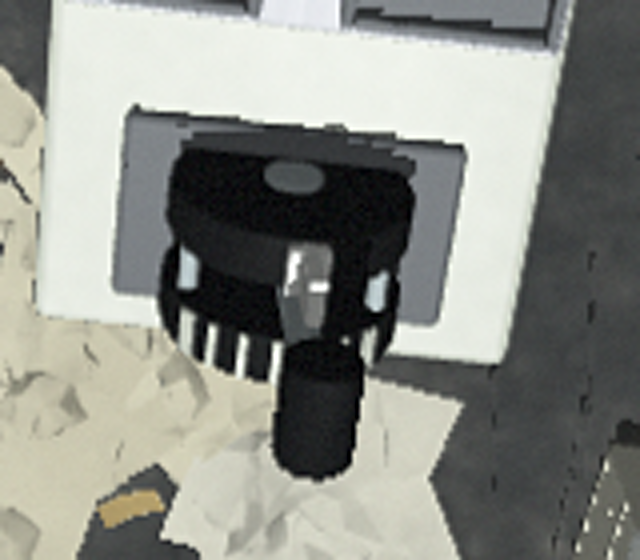

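Call:
{"fn": "drive_tool", "kwargs": {"commands": "0 -0.3 -0.2 0 0 -0.14 50;0 -0.4 -0.2 0 0 0 50;0 -0.4 -0.2 0 0 0 50;0 0 -0.2 0 0 0 50;0 0 0 0 0 0 50;0 0 0 0 0 0 50"}}

```text
time_s: 2.88
eef_pos: [482.2, -292.9, 198.1]
ee_rot: [-0.001, 0.745, 0.667, 0.0]
force: [0.1, -0.5, 1.1]
grip_width: 0.502
grip_force: 0.0
```

```bash
python3 -c "
from h import *
import rig
s=sense();print(rig.tips_ahead,s['eef_pos'],s['grip_width'])
p=cam('wrist');save(p,'w3')
for n in ['lever_knob','index_tip']:
  print(n,[(b['position'],b['confidence'],onz(p,b['position'],130)) for b in boxes_of(p,n)])
for c in ['scene','side']:
  p=cam(c);print([(b['position'],b['confidence'],onz(p,b['position'],130)) for b in boxes_of(p,'lever_knob')])
"
```

```text
17.0 [ 482.22291552 -292.91161737  198.07211847] 0.5022083607438235
lever_knob [([322.2, 233.8], 0.78, array([ 483.54922554, -305.92286705,  130.        ]))]
index_tip [([314.8, 193.3], 0.92, array([ 481.82692817, -276.80222141,  130.        ]))]
[([372.6, 289.4], 0.52, array([ 474.2809418 , -311.56293311,  130.        ])), ([448.3, 285.0], 0.27, array([ 637.21497113, -388.06718884,  130.        ]))]
[([429.9, 233.5], 0.56, array([ 511.85034901, -293.45037905,  130.        ])), ([427.7, 243.5], 0.5, array([ 470.68346873, -304.35573973,  130.        ]))]
```

View pics/w3.png

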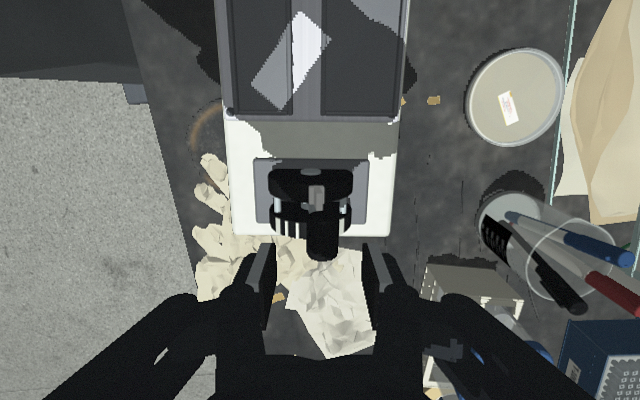

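Call:
{"fn": "drive_tool", "kwargs": {"commands": "0 -0.12 -0.2 0 0 0 50;0 0 -0.2 0 0 0 50;0 0 -0.18 0 0 0 50;0 0 0 0 0 0 50;-0.1 0.01 0 0 0 0 50;-0.1 0.01 0 0 0 0 50;-0.1 0.01 -0.02 0 0 0 50;-0.1 0.01 -0.04 0 0 0 50;-0.1 0.01 -0.06 0 0 0 50;-0.08 0.01 -0.06 0 0 0 50;-0.06 0.01 -0.05 0 0 0 50;-0.04 0.01 -0.03 0 0 0 50;0 0 0 0 0 0 50;0 0 0 0 0 0 50"}}

```text
time_s: 4.4
eef_pos: [414.4, -297.6, 114.7]
ee_rot: [0.0, 0.745, 0.667, 0.0]
force: [0.7, -0.5, 0.9]
grip_width: 0.502
grip_force: 0.0
```

Call:
{"fn": "drive_tool", "kwargs": {"commands": "-0.03 0 0 0 0 0 50;-0.03 0 0 0 0 0 50;-0.02 0 0 0 0 0 50;0 0 0 0 0 0 50;0 0 0 0 0 0 50"}}

```text
time_s: 4.82
eef_pos: [407.0, -297.9, 114.9]
ee_rot: [0.001, 0.745, 0.667, 0.001]
force: [5.7, 0.4, 1.8]
grip_width: 0.501
grip_force: 2.6
```

Call:
{"fn": "drive_tool", "kwargs": {"commands": "-0.03 0 0 0 0 0 50;-0.03 0 0 0 0 0 50;0 0 0 0 0 0 50;0 0 0 0 0 0 50"}}

```text
time_s: 5.15
eef_pos: [405.0, -298.0, 115.1]
ee_rot: [0.006, 0.745, 0.667, 0.004]
force: [33.8, 1.6, -10.8]
grip_width: 0.505
grip_force: 15.7
```

Call:
{"fn": "drive_tool", "kwargs": {"commands": "0.1 0 0 0 0 0 50;0.04 0 0.05 0 0 0 50;0 0 0.4 0 0 0 50;0 0 0.4 0 0 0 50;0 0.1 0.3 0 0 0 100;0.3 0.4 0.1 0 0 0 100;0.3 0.3 0 0 0 0 100;0 0 0 0 0 0 100;0 0 0 0 0 0 100;0 0 0 0 0 0 100"}}

```text
time_s: 5.98
eef_pos: [467.8, -225.5, 237.3]
ee_rot: [-0.0, 0.745, 0.667, -0.0]
force: [-0.1, -0.2, 0.3]
grip_width: 0.998
grip_force: 0.0
```

```bash
python3 -c "
from h import *
s=sense();print(s['eef_pos'])
p=cam('wrist');save(p,'w4');import pickle;pickle.dump(p,open('w4.pkl','wb'))
im=p['pixels']
for n in ['lever_knob','index_tip','lever_hinge','row_wide','row_narrow']:
  print(n,[(b['position'],b['confidence']) for b in boxes_of(p,n)])
a=cv2.resize(im[:,180:500],None,fx=1.5,fy=1.5,interpolation=2)
k=cv2.resize(im[200:350,270:360],None,fx=3.4,fy=4,interpolation=2)
cv2.imwrite('pics/w4c.png',np.hstack([a,k[:600]]))
"
```

```text
[ 467.80467155 -225.54552442  237.31195791]
lever_knob [([278.5, 265.0], 0.68)]
index_tip [([338.6, 248.0], 0.71)]
lever_hinge [([322.8, 206.9], 0.65)]
row_wide [([376.0, 83.8], 0.95)]
row_narrow [([288.0, 86.5], 0.83)]
```

View pics/w4c.png

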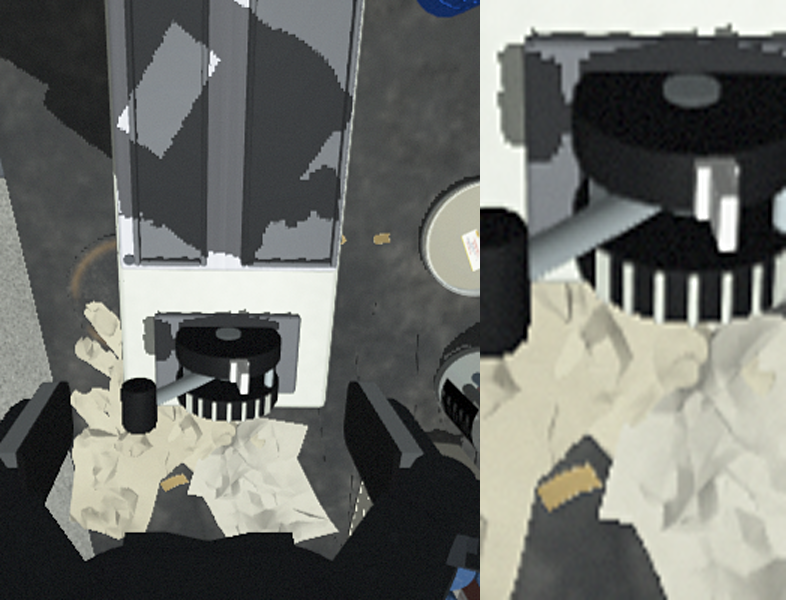

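```bash
cat > d.py <<'E'
from h import *
import pickle
from scipy.optimize import least_squares
np.set_printoptions(precision=2,suppress=True)
p=pickle.load(open('w4.pkl','rb'))
rot=lambda a:np.array([[np.cos(a),-np.sin(a)],[np.sin(a),np.cos(a)]])
w=lambda x,a,b,z:np.append(rot(x[2])@[a,b]+x[:2],z)
k=80*np.sin(np.pi/4)
feat=[((-k,-115,50+k),(272.7,270)),((82,-165,36),(398.5,272.5))]
p1=None
def res(x): return np.array([proj(p,w(x,*m))-np.array(u) for m,u in feat]).ravel()
x=least_squares(res,[486,-187,-.11]).x; print(x,res(x))
if __name__=='__main__':
    im=cv2.resize(p['pixels'],None,fx=2,fy=2,interpolation=2)
    def line(pts,col):
        P=np.array([proj(p,w(x,*q))*2 for q in pts]); P=np.clip(P,-3000,3000).astype(int); cv2.polylines(im,[P],True,col,1)
    line([(-82,-165,36),(82,-165,36),(82,165,36),(-82,165,36)],(0,0,255))
    for c,h in [(-41,21),(41,29)]:
        line([(c-h,-38,47),(c+h,-38,47),(c+h,148,47),(c-h,148,47)],(0,255,0))
    for b in (-99,-131):
        line([(38*np.cos(t),b,50+38*np.sin(t)) for t in np.linspace(0,6.28,40)],(255,0,255))
    for t in np.arange(0.3,1.5,.1):
        s=t-np.pi/4; print(round(t,1),proj(p,w(x,58*np.sin(s),-99,50+58*np.cos(s))),proj(p,w(x,40*np.sin(s),-99,50+40*np.cos(s))))
    cv2.imwrite('pics/ov.png',im[0:600,280:1000])
E
python3 d.py
```

```text
[ 482.79 -189.6    -0.09] [-0.81 -0.27  1.04  0.5 ]
0.3 [303.24 251.07] [312.61 243.15]
0.4 [308.81 252.24] [316.3  243.87]
0.5 [314.71 253.14] [320.19 244.42]
0.6 [320.87 253.75] [324.21 244.79]
0.7 [327.19 254.06] [328.33 244.98]
0.8 [333.56 254.06] [332.48 244.97]
0.9 [339.9  253.75] [336.61 244.78]
1.0 [346.11 253.14] [340.66 244.39]
1.1 [352.08 252.23] [344.58 243.83]
1.2 [357.72 251.05] [348.3 243.1]
1.3 [362.97 249.62] [351.8 242.2]
1.4 [367.75 247.97] [355.02 241.16]
```

View pics/ov.png

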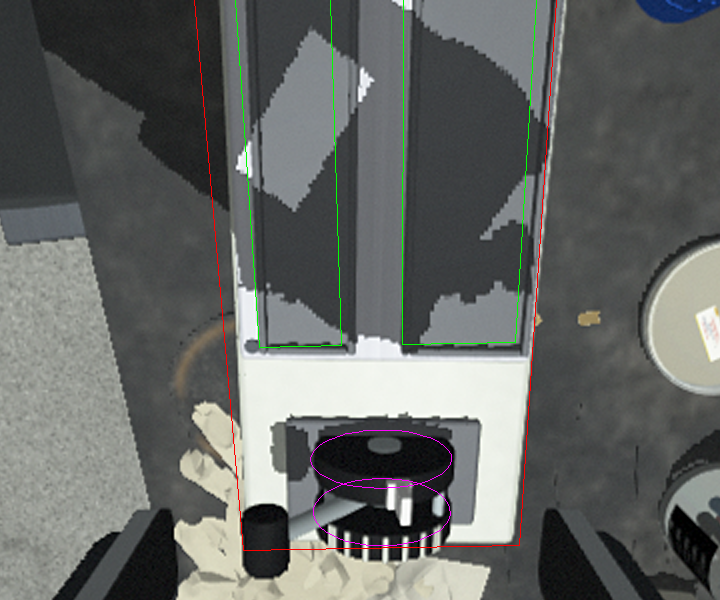

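Call:
{"fn": "drive_tool", "kwargs": {"commands": "0.1 0.4 0.1 0 0 0 100;0.1 0.4 0.1 0 0 0 100;0 0.4 0.05 0 0 0 100;0 0.1 0 0 0 0 100;0 0 0 0 0 0 100;0 0 0 0 0 0 100"}}

```text
time_s: 6.78
eef_pos: [487.8, -97.3, 262.0]
ee_rot: [0.0, 0.745, 0.667, -0.0]
force: [-0.7, -0.2, 1.1]
grip_width: 1.0
grip_force: 0.0
```

```bash
python3 -c "
from h import *
s=sense();print(s['eef_pos'])
p=cam('wrist');save(p,'w5');import pickle;pickle.dump(p,open('w5.pkl','wb'))
im=p['pixels']
for n in ['row_wide','row_narrow']:
  print(n,[(b['position'],b['confidence'],onz(p,b['position'],40)) for b in boxes_of(p,n)])
cv2.imwrite('pics/w5c.png',cv2.resize(im[0:300,170:490],None,fx=2,fy=2,interpolation=2))
"
```

```text
[487.83962511 -97.27988395 262.02382046]
row_wide [([360.9, 189.0], 0.68, array([ 533.60987269, -130.52098188,   40.        ]))]
row_narrow [([288.8, 191.4], 0.68, array([ 450.38595471, -124.30911263,   40.        ]))]
```

View pics/w5c.png

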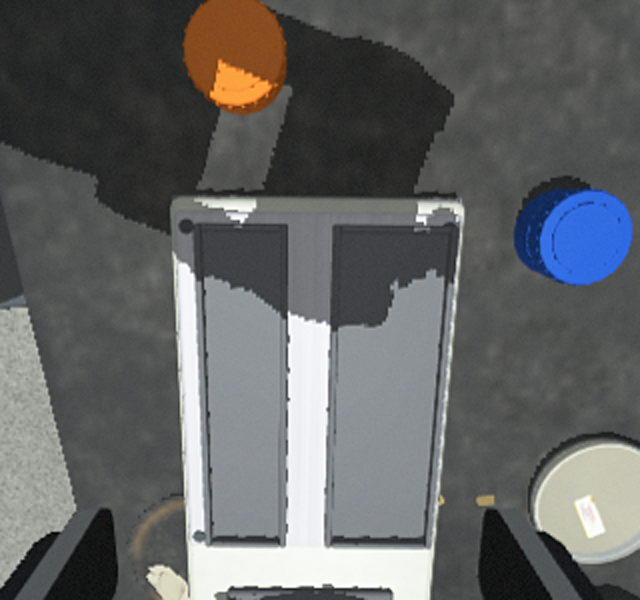

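```bash
cat > e.py <<'E'
from h import *
import pickle
from scipy.optimize import least_squares
np.set_printoptions(precision=3,suppress=True)
p=pickle.load(open('w5.pkl','rb'))
rot=lambda a:np.array([[np.cos(a),-np.sin(a)],[np.sin(a),np.cos(a)]])
w=lambda x,a,b,z:np.append(rot(x[2])@[a,b]+x[:2],z)
F=[]
for c,h,q in [(-41,25,[(194,226),(288,226),(284,546),(205,544)]),(41,33,[(333,226),(458,226),(432,546),(327,546)])]:
    for (a,b),u in zip([(c-h,152),(c+h,152),(c+h,-42),(c-h,-42)],q): F.append(((a,b),(u[0]/2+170,u[1]/2)))
for z in (40,47,):
  res=lambda x:np.array([proj(p,w(x,*m,z))-np.array(u) for m,u in F]).ravel()
  r=least_squares(res,[486,-187,-.1]);x=r.x
  print(z,x,r.cost,r.fun.reshape(-1,2).tolist())
  for b in (-5,55,115): print(w(x,-41,b,40),w(x,41,b,40))
  print('hinge',w(x,0,-115,50))
E
python3 e.py
```

```text
40 [ 487.483 -193.287   -0.118] 6.588023097736274 [[0.4657405492467319, 0.013405648230133238], [0.09807073170026115, 0.4217133668576736], [1.486671182138025, -1.1964642314342768], [1.386830375768625, -0.5057465570799877], [-0.02763085294236589, 0.6176203418280863], [-1.0291235917887889, 1.1560947243124104], [-1.2807743535159943, -0.6401243659751685], [-1.012054476217486, -1.0480606470018756]]
[ 446.18  -193.425   40.   ] [ 527.609 -203.08    40.   ]
[ 453.244 -133.843   40.   ] [ 534.673 -143.497   40.   ]
[460.308 -74.26   40.   ] [541.737 -83.914  40.   ]
hinge [ 473.944 -307.488   50.   ]
47 [ 487.473 -191.564   -0.118] 5.283592400652905 [[-0.8482366850087715, -1.2503020930759732], [-0.20425374253358086, -0.8360197598565691], [1.2298478025380177, 0.6467172309495481], [0.4028593037218684, 1.3345216058678488], [0.15533790983431572, -0.6372470212797055], [0.48739894599270883, -0.09089864233600053], [-0.2299496997588335, 1.20829484200749], [-0.9200186862389046, 0.7965183257456374]]
[ 446.17  -191.705   40.   ] [ 527.6   -201.354   40.   ]
[ 453.23  -132.122   40.   ] [ 534.66  -141.771   40.   ]
[460.29  -72.539  40.   ] [541.72  -82.188  40.   ]
hinge [ 473.941 -305.765   50.   ]
```

Call:
{"fn": "drive_tool", "kwargs": {"commands": "0 0.4 0.1 0 0 0.14 100;0 0.4 0.1 0 0 0 100;0 0.4 0.1 0 0 0 100;0 0.4 0 0 0 0 100;0 0.4 0 0 0 0 100;0 0.4 0 0 0 0 100;0 0.4 0 0 0 0 100;0 0 0 0 0 0 100;0 0 0 0 0 0 100"}}

```text
time_s: 7.68
eef_pos: [488.1, 183.6, 291.6]
ee_rot: [-0.0, 0.706, 0.708, -0.0]
force: [-0.2, -0.2, -0.8]
grip_width: 0.998
grip_force: 0.0
```

```bash
cat > j.py <<'E'
from h import *
import sys
np.set_printoptions(precision=1,suppress=True)
s=sense();print(s['time_s'],s['eef_pos'],s['ee_rot'])
p=cam('wrist');save(p,sys.argv[1])
for n,z in [('large_1_centre',22),('small_1_centre',18)]:
  for b in boxes_of(p,n):
    if b['confidence']>.25: print(n,np.array(b['position']),round(b['confidence'],2),onz(p,b['position'],z))
E
python3 j.py w6
```

```text
7.6833 [488.1 183.6 291.6] [-0.   0.7  0.7 -0. ]
large_1_centre [260.7  39.7] 0.94 [421.8 318.7  22. ]
large_1_centre [352.7 124.7] 0.43 [529.9 224.   22. ]
small_1_centre [348.3  28.6] 0.87 [521.5 330.9  18. ]
```

View pics/w6.png

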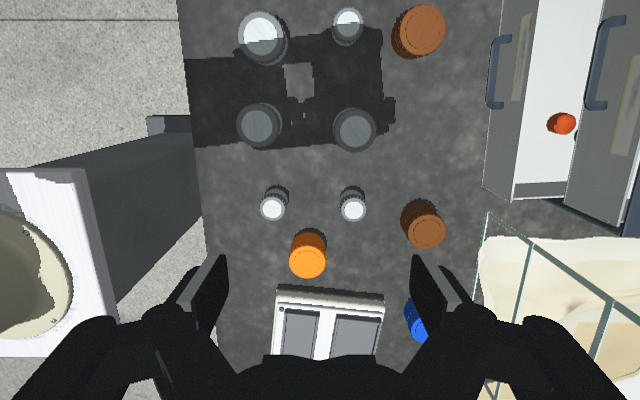

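```bash
python3 - <<'E'
from h import *
np.set_printoptions(precision=1,suppress=True)
p=cam('wrist')
for n,u,z in [('L1',(262,29),44),('L2',(258,125),44),('L3',(355,130),44),('S1',(348,21),36),('S2',(272,208),36),('S3',(352,210),36)]: print(n,onz(p,u,z))
E
```

```text
L1 [428.4 324.1  44. ]
L2 [417.9 223.7  44. ]
L3 [531.1 217.7  44. ]
S1 [520.5 333.   36. ]
S2 [428.  117.6  36. ]
S3 [531.5 114.7  36. ]
```

Call:
{"fn": "drive_tool", "kwargs": {"commands": "0.22 -0.35 -0.3 0 0 0 80;0.21 -0.34 -0.3 0 0 0 80;0 0 -0.4 0 0 0 80;0 0 -0.4 0 0 0 80;0 0 -0.4 0 0 0 80;0 0 -0.4 0 0 0 80;0 0 -0.2 0 0 0 80;0 0 -0.12 0 0 0 80;0 0 0 0 0 0 80;0 0 0 0 0 0 80"}}

```text
time_s: 8.72
eef_pos: [523.6, 125.2, 50.8]
ee_rot: [-0.0, 0.708, 0.707, -0.0]
force: [-0.0, 1.1, 1.1]
grip_width: 0.8
grip_force: 0.0
```

Call:
{"fn": "drive_tool", "kwargs": {"commands": "0.08 -0.1 0 0 0 0 80;0 0 -0.11 0 0 0 80;0 0 -0.11 0 0 0 80;0 0 0 0 0 0 80;0 0 0 0 0 0 30;0 0 0 0 0 0 30;0 0 0 0 0 0 30;0 0 0 0 0 0 30;0 0 0 0 0 0 30", "force": 30}}

```text
time_s: 9.47
eef_pos: [531.6, 116.4, 29.1]
ee_rot: [0.0, 0.707, 0.707, 0.0]
force: [-0.3, 1.1, 3.0]
grip_width: 0.389
grip_force: 30.0
```

Call:
{"fn": "drive_tool", "kwargs": {"commands": "0 0 0.3 0 0 0 30;0 0 0.4 0 0 0 30;0 -0.2 0.3 0 0 0 30;-0.1 -0.35 0 0 0 0 30;-0.1 -0.35 0 0 0 0 30;-0.1 -0.35 0 0 0 0 30;-0.1 -0.35 0 0 0 0 30;-0.1 -0.35 0 0 0 0 30;-0.1 -0.35 0 0 0 0 30;-0.1 -0.35 0 0 0 0 30;-0.15 -0.35 0 0 0 0 30;0 -0.05 0 0 0 0 30;0 0 0 0 0 0 30;0 0 0 0 0 0 30"}}

```text
time_s: 10.63
eef_pos: [446.4, -188.3, 128.5]
ee_rot: [-0.0, 0.707, 0.707, 0.0]
force: [-0.8, 1.2, -1.2]
grip_width: 0.387
grip_force: 30.2
```

Call:
{"fn": "drive_tool", "kwargs": {"commands": "0 -0.03 -0.3 0 0 0 30;0 0 -0.2 0 0 0 30;0 0 -0.05 0 0 0 30;0 0 -0.02 0 0 0 30;0 0 0 0 0 0 30;0 0 0 0 0 0 30"}}

```text
time_s: 11.13
eef_pos: [447.1, -191.6, 72.7]
ee_rot: [0.001, 0.707, 0.707, 0.0]
force: [-0.2, -0.2, -1.4]
grip_width: 0.387
grip_force: 30.3
```

```bash
python3 -c "
from h import *
p=cam('wrist');cv2.imwrite('pics/w7.png',p['pixels'][0:400,100:540])"
```

```text
(no output)
```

View pics/w7.png

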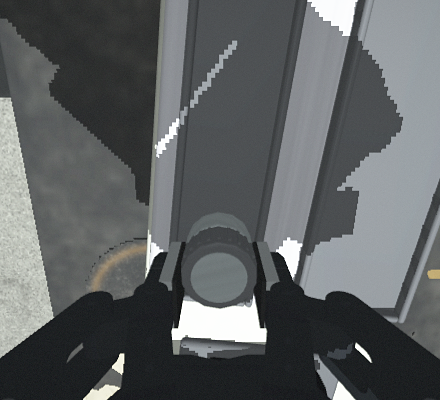

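Call:
{"fn": "drive_tool", "kwargs": {"commands": "0 0 -0.02 0 0 0 30;0 0 -0.01 0 0 0 30;0 0 0 0 0 0 30;0 0 0 0 0 0 30"}}

```text
time_s: 11.52
eef_pos: [446.6, -191.9, 69.1]
ee_rot: [0.0, 0.707, 0.707, 0.0]
force: [-1.1, 1.5, 4.4]
grip_width: 0.384
grip_force: 30.6
```

Call:
{"fn": "drive_tool", "kwargs": {"commands": "0 0 0 0 0 0 60;0 0 0 0 0 0 65;0 0 0 0 0 0 65;0 0 0.3 0 0 0 65;0 0 0.4 0 0 0 65;0 0.3 0.3 0 0 0 80;0 0.35 0.2 0 0 0 80;0 0.35 0.2 0 0 0 80;0 0.35 0.1 0 0 0 80;0 0.35 0 0 0 0 80;0 0.35 0 0 0 0 80;0 0.35 0 0 0 0 80;0 0.35 0 0 0 0 80;0 0.2 0 0 0 0 80;0 0 0 0 0 0 80;0 0 0 0 0 0 80"}}

```text
time_s: 12.85
eef_pos: [446.2, 103.3, 217.9]
ee_rot: [-0.0, 0.706, 0.708, -0.0]
force: [-0.6, -0.8, -0.1]
grip_width: 0.796
grip_force: 0.0
```

```bash
cat >> j.py <<'E'
# lids: grey low-saturation bright-ish circular blobs, refine via Hough
g=cv2.medianBlur(cv2.cvtColor(p['pixels'],cv2.COLOR_BGR2GRAY),3)
sat=cv2.cvtColor(p['pixels'],cv2.COLOR_BGR2HSV)[...,1]
for nm,d,z in [('L',50,44),('S',34,36)]:
    r=p['f']*d/2/(p['t'][2]-z)*.95
    c=cv2.HoughCircles(g,cv2.HOUGH_GRADIENT,1,25,param1=80,param2=18,minRadius=int(r*.82),maxRadius=int(r*1.2))
    for q in ([] if c is None else c[0][:9]):
        X=onz(p,q[:2],z); 
        if 350<X[0]<600 and 20<X[1]<400 and sat[int(q[1]),int(q[0])]<60: print(nm,q,round(r,1),X[:2])
E
python3 j.py w8
```

```text
12.85 [446.2 103.3 217.9] [-0.   0.7  0.7 -0. ]
L [417.5  42.5  27.3] 24.9 [531.7 222.6]
L [288.5  37.5  26.1] 24.9 [420.1 226.3]
S [300.5 157.5  17.2] 16.5 [428.3 120. ]
S [418.5  41.5  18.3] 16.5 [534.8 224.5]
```

Call:
{"fn": "drive_tool", "kwargs": {"commands": "-0.09 0.08 -0.3 0 0 0 80;-0.09 0.08 -0.3 0 0 0 80;0 0 -0.3 0 0 0 80;0 0 -0.3 0 0 0 80;0 0 -0.3 0 0 0 80;0 0 -0.25 0 0 0 80;0 0 -0.14 0 0 0 80;0 0 0 0 0 0 80;0 0 0 0 0 0 80"}}

```text
time_s: 13.75
eef_pos: [428.5, 118.0, 29.1]
ee_rot: [-0.0, 0.708, 0.707, -0.0]
force: [0.4, 0.0, 0.4]
grip_width: 0.801
grip_force: 0.0
```

Call:
{"fn": "drive_tool", "kwargs": {"commands": "0 0 0 0 0 0 30;0 0 0 0 0 0 30;0 0 0 0 0 0 30;0 0 0 0 0 0 30;0 0 0.3 0 0 0 30;0 0 0.35 0 0 0 30;0 -0.2 0.3 0 0 0 30;0.05 -0.3 0 0 0 0 30;0.05 -0.3 0 0 0 0 30;0.05 -0.3 0 0 0 0 30;0.05 -0.3 0 0 0 0 30;0.04 -0.3 0 0 0 0 30;0 -0.3 0 0 0 0 30;0 -0.3 0 0 0 0 30;0 -0.2 0 0 0 0 30;0 0 0 0 0 0 30;0 0 0 0 0 0 30"}}

```text
time_s: 15.17
eef_pos: [452.3, -131.9, 124.4]
ee_rot: [0.0, 0.708, 0.706, 0.0]
force: [0.1, 0.1, -0.6]
grip_width: 0.384
grip_force: 30.4
```

Call:
{"fn": "drive_tool", "kwargs": {"commands": "0.01 0 -0.25 0 0 0 30;0 0 -0.2 0 0 0 30;0 0 -0.07 0 0 0 30;0 0 -0.03 0 0 0 30;0 0 0 0 0 0 30;0 0 0 0 0 0 30"}}

```text
time_s: 15.67
eef_pos: [453.7, -130.6, 69.9]
ee_rot: [0.0, 0.707, 0.708, 0.0]
force: [-0.5, 0.2, -0.6]
grip_width: 0.389
grip_force: 31.0
```

Call:
{"fn": "drive_tool", "kwargs": {"commands": "0 0 -0.01 0 0 0 30;0 0 0 0 0 0 30;0 0 0 0 0 0 65;0 0 0 0 0 0 65;0 0 0 0 0 0 65;0 0 0.3 0 0 0 65;0 0 0.4 0 0 0 65;0 0.3 0.3 0 0 0 80;0 0.35 0.3 0 0 0 80;0 0.35 0.3 0 0 0 80;0.1 0.35 0.2 0 0 0 80;0.1 0.35 0 0 0 0 80;0.1 0.35 0 0 0 0 80;0.1 0.35 0 0 0 0 80;0 0.35 0 0 0 0 80;0 0.35 0 0 0 0 80;0 0.35 0 0 0 0 80;0 0 0 0 0 0 80;0 0 0 0 0 0 80"}}

```text
time_s: 17.25
eef_pos: [493.0, 207.7, 241.4]
ee_rot: [-0.0, 0.706, 0.708, -0.0]
force: [0.5, -1.2, -0.9]
grip_width: 0.803
grip_force: 0.0
```

```bash
python3 j.py w9
```

```text
17.25 [493.  207.7 241.4] [-0.   0.7  0.7 -0. ]
large_1_centre [248.4  57. ] 0.75 [421.7 319.6  22. ]
small_1_centre [343.4  41.8] 0.68 [517.6 334.4  18. ]
L [245.5 152.5  25.2] 23.1 [417.3 226.4]
L [247.5  57.5  25.2] 23.1 [425.4 317. ]
L [353.5 157.5  25.2] 23.1 [529.3 221.5]
L [341.5  43.5  19.4] 23.1 [514.1 329.3]
S [354.5 160.5  17.4] 15.3 [531.4 216.7]
S [244.5 154.5  17.4] 15.3 [414.2 222.8]
S [343.5  40.5  15.2] 15.3 [516.4 333. ]
S [248.5  59.5  16.3] 15.3 [424.6 316. ]
```

Call:
{"fn": "drive_tool", "kwargs": {"commands": "0.06 0.3 -0.1 0 0 0 80;0.06 0.3 -0.2 0 0 0 80;0.06 0.3 -0.2 0 0 0 80;0.06 0.3 -0.2 0 0 0 80;0 0.06 -0.2 0 0 0 80;0 0 -0.3 0 0 0 80;0 0 -0.3 0 0 0 80;0 0 0 0 0 0 80;0 0 0 0 0 0 80"}}

```text
time_s: 18.15
eef_pos: [517.5, 331.2, 91.5]
ee_rot: [-0.0, 0.708, 0.707, -0.001]
force: [0.4, 0.2, 1.4]
grip_width: 0.801
grip_force: 0.0
```

```bash
python3 j.py w10; python3 -c "
import cv2;cv2.imwrite('pics/w10c.png',cv2.imread('pics/w10.png')[:,100:540])"
```

```text
18.15 [517.5 331.2  91.5] [-0.   0.7  0.7 -0. ]
large_1_centre [180.6 235.8] 0.87 [423.2 316.1  22. ]
small_1_centre [321.1 215. ] 0.95 [519.3 329.8  18. ]
L [172.5 238.5  44.7] 43.0 [428.6 324.8]
L [159.5 260.5  50.4] 43.0 [418.3 309.6]
L [337.5 365.5  37.4] 43.0 [530.8 226.1]
S [322.5 217.5  27.9] 27.9 [520.1 335.2]
S [166.5 251.5  30.2] 27.9 [419.3 311.6]
S [335.5 337.5  31.3] 27.9 [529.5 243.2]
```

View pics/w10c.png

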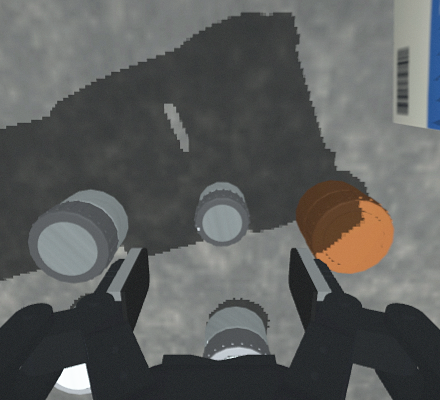

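Call:
{"fn": "drive_tool", "kwargs": {"commands": "0.03 0.03 -0.2 0 0 0 80;0 0 -0.25 0 0 0 80;0 0 -0.18 0 0 0 80;0 0 0 0 0 0 80;0 0 0 0 0 0 30;0 0 0 0 0 0 30;0 0 0 0 0 0 30;0 0 0 0 0 0 30"}}

```text
time_s: 18.97
eef_pos: [521.3, 335.8, 31.1]
ee_rot: [0.001, 0.707, 0.707, 0.001]
force: [-2.1, -0.6, 6.0]
grip_width: 0.386
grip_force: 29.5
```

Call:
{"fn": "drive_tool", "kwargs": {"commands": "0 0 0.3 0 0 0 30;0 0 0.35 0 0 0 30;0 0 0.35 0 0 0 30;-0.05 -0.25 0 0 0 0 30;-0.05 -0.3 0 0 0 0 30;-0.05 -0.3 0 0 0 0 30;-0.05 -0.3 0 0 0 0 30;-0.05 -0.3 0 0 0 0 30;-0.05 -0.3 0 0 0 0 30;-0.05 -0.3 0 0 0 0 30;-0.05 -0.3 0 0 0 0 30;-0.05 -0.3 0 0 0 0 30;-0.05 -0.3 0 0 0 0 30;-0.05 -0.3 0 0 0 0 30;-0.05 -0.3 0 0 0 0 30;0 -0.3 0 0 0 0 30;0 -0.2 0 0 0 0 30;0 0 0 0 0 0 30;0 0 0 0 0 0 30"}}

```text
time_s: 20.55
eef_pos: [460.6, -70.3, 129.7]
ee_rot: [0.001, 0.708, 0.706, 0.0]
force: [-0.5, 0.0, -1.0]
grip_width: 0.388
grip_force: 30.5
```

Call:
{"fn": "drive_tool", "kwargs": {"commands": "0 -0.02 -0.25 0 0 0 30;0 0 -0.2 0 0 0 30;0 0 -0.08 0 0 0 30;0 0 -0.04 0 0 0 30;0 0 -0.02 0 0 0 30;0 0 0 0 0 0 30;0 0 0 0 0 0 30"}}

```text
time_s: 21.13
eef_pos: [460.8, -71.1, 71.1]
ee_rot: [0.0, 0.707, 0.707, 0.0]
force: [-2.6, 2.8, 7.2]
grip_width: 0.384
grip_force: 31.1
```

Contact with the floor. Release and go look at the large jars.

Call:
{"fn": "drive_tool", "kwargs": {"commands": "0 0 0 0 0 0 65;0 0 0 0 0 0 65;0 0 0 0 0 0 65;0 0 0.3 0 0 0 65;0 0 0.4 0 0 0 65;0 0.3 0.3 0 0 0 100;0 0.35 0.3 0 0 0 100;0 0.35 0.3 0 0 0 100;0.1 0.35 0.1 0 0 0 100;0.1 0.35 0 0 0 0 100;0.1 0.35 0 0 0 0 100;0.1 0.35 0 0 0 0 100;0.1 0.1 0 0 0 0 100;0 0 0 0 0 0 100;0 0 0 0 0 0 100"}}

```text
time_s: 22.38
eef_pos: [510.3, 171.4, 233.2]
ee_rot: [-0.0, 0.707, 0.708, -0.0]
force: [-0.7, -0.4, -1.0]
grip_width: 1.004
grip_force: 0.0
```

```bash
python3 j.py w11
```

```text
22.3833 [510.3 171.4 233.2] [-0.   0.7  0.7 -0. ]
large_1_centre [227.5  19.3] 0.79 [423.3 315.7  22. ]
small_1_centre [279.3 352. ] 0.53 [457.1 -86.4  18. ]
L [222.5 117.5  26.3] 23.7 [416.5 226.1]
L [337.5 123.5  25.7] 23.7 [528.9 220.5]
L [222.5  11.5  20.5] 23.7 [425.1 317.6]
S [222.5 119.5  17.4] 15.7 [414.  223.6]
S [339.5 126.5  17.4] 15.7 [531.4 216.8]
```

Call:
{"fn": "drive_tool", "kwargs": {"commands": "0.1 0.24 -0.25 0 0 0 95;0.1 0.24 -0.25 0 0 0 95;0 0 -0.3 0 0 0 95;0 0 -0.3 0 0 0 95;0 0 -0.2 0 0 0 95;0 0 0 0 0 0 95;0 0 0 0 0 0 95"}}

```text
time_s: 23.12
eef_pos: [530.3, 218.4, 103.7]
ee_rot: [-0.0, 0.707, 0.707, -0.0]
force: [-0.7, 0.2, 0.2]
grip_width: 0.954
grip_force: 0.0
```

```bash
python3 j.py w12
```

```text
23.1167 [530.3 218.4 103.7] [-0.   0.7  0.7 -0. ]
large_1_centre [134.1  51.1] 0.58 [418.8 320.4  22. ]
L [319.5 215.5  39.5] 40.1 [531.1 222.1]
L [130.5  49.5  46.3] 40.1 [428.8 318.7]
L [148.5 206.5  38.5] 40.1 [423.4 228.2]
L [155.5  58.5  41.8] 40.1 [441.7 314.1]
L [128.5 222.5  38.2] 40.1 [408.7 217.3]
S [135.5 215.5  29.3] 26.2 [409.1 219. ]
S [318.5 218.5  28.2] 26.2 [530.5 216.7]
S [116.5  40.5  30.4] 26.2 [417.5 324.2]
```

Call:
{"fn": "drive_tool", "kwargs": {"commands": "0.01 0.03 -0.25 0 0 0 95;0 0 -0.25 0 0 0 95;0 0 -0.23 0 0 0 95;0 0 0 0 0 0 95;0 0 0 0 0 0 95;0 0 0 0 0 0 48;0 0 0 0 0 0 48;0 0 0 0 0 0 48;0 0 0 0 0 0 48", "force": 40}}

```text
time_s: 24.02
eef_pos: [532.2, 222.3, 32.5]
ee_rot: [0.001, 0.707, 0.707, 0.001]
force: [-1.8, -0.8, 8.6]
grip_width: 0.574
grip_force: 40.7
```

Call:
{"fn": "drive_tool", "kwargs": {"commands": "0 0 0.3 0 0 0 48;0 0 0.35 0 0 0 48;0 0 0.35 0 0 0 48;0 -0.23 0.05 0 0 0 48;0 -0.3 0 0 0 0 48;0 -0.3 0 0 0 0 48;0 -0.3 0 0 0 0 48;0 -0.3 0 0 0 0 48;0 -0.3 0 0 0 0 48;0 -0.3 0 0 0 0 48;0 -0.3 0 0 0 0 48;0 -0.3 0 0 0 0 48;0 -0.3 0 0 0 0 48;0 -0.3 0 0 0 0 48;0 -0.3 0 0 0 0 48;0 -0.3 0 0 0 0 48;0 -0.3 0 0 0 0 48;-0.04 -0.1 0 0 0 0 48;0 0 0 0 0 0 48;0 0 0 0 0 0 48"}}

```text
time_s: 25.68
eef_pos: [527.2, -200.6, 135.8]
ee_rot: [-0.0, 0.707, 0.707, 0.0]
force: [-0.3, 0.2, -2.2]
grip_width: 0.573
grip_force: 42.7
```

Call:
{"fn": "drive_tool", "kwargs": {"commands": "0.01 0 -0.25 0 0 0 48;0 0 -0.2 0 0 0 48;0 0 -0.1 0 0 0 48;0 0 -0.05 0 0 0 48;0 0 -0.02 0 0 0 48;0 0 0 0 0 0 48;0 0 0 0 0 0 48"}}

```text
time_s: 26.27
eef_pos: [528.9, -200.9, 74.5]
ee_rot: [0.001, 0.707, 0.707, 0.0]
force: [0.3, -0.2, -1.6]
grip_width: 0.572
grip_force: 42.6
```

Call:
{"fn": "drive_tool", "kwargs": {"commands": "0 0 -0.02 0 0 0 48;0 0 -0.01 0 0 0 48;0 0 0 0 0 0 48;0 0 0 0 0 0 48"}}

```text
time_s: 26.6
eef_pos: [529.0, -201.2, 72.4]
ee_rot: [0.001, 0.707, 0.707, 0.0]
force: [-3.8, 2.1, 10.8]
grip_width: 0.571
grip_force: 44.0
```

Call:
{"fn": "drive_tool", "kwargs": {"commands": "0 0 0 0 0 0 72;0 0 0 0 0 0 72;0 0 0 0 0 0 72;0 0 0.3 0 0 0 72;0 0 0.4 0 0 0 72;-0.05 0.3 0.3 0 0 0 72;-0.05 0.3 0.2 0 0 0 95;-0.1 0.35 0.2 0 0 0 95;-0.1 0.35 0 0 0 0 95;-0.1 0.35 0 0 0 0 95;-0.1 0.35 0 0 0 0 95;-0.1 0.35 0 0 0 0 95;-0.1 0.35 0 0 0 0 95;-0.1 0.35 0 0 0 0 95;-0.1 0.35 0 0 0 0 95;-0.1 0.35 0 0 0 0 95;-0.1 0.2 0 0 0 0 95;0 0 0 0 0 0 95;0 0 0 0 0 0 95"}}

```text
time_s: 28.18
eef_pos: [418.2, 194.1, 209.8]
ee_rot: [0.0, 0.706, 0.708, 0.0]
force: [0.5, -0.1, -0.4]
grip_width: 0.949
grip_force: 0.0
```

```bash
python3 j.py w13
```

```text
28.1833 [418.2 194.1 209.8] [0.  0.7 0.7 0. ]
large_1_centre [326.7  37.8] 0.83 [425.4 319.1  22. ]
L [316.5 144.5  27.2] 25.6 [416.4 226.3]
L [327.5  29.5  28.2] 25.6 [425.5 322.1]
S [316.5 145.5  19.4] 16.9 [416.3 224.1]
S [327.5  37.5  19.4] 16.9 [425.8 317.2]
```

Call:
{"fn": "drive_tool", "kwargs": {"commands": "-0.02 0.16 -0.25 0 0 0 95;0 0.16 -0.3 0 0 0 95;0 0 -0.3 0 0 0 95;0 0 -0.3 0 0 0 95;0 0 -0.3 0 0 0 95;0 0 -0.2 0 0 0 95;0 0 -0.13 0 0 0 95;0 0 0 0 0 0 95;0 0 0 0 0 0 95;0 0 0 0 0 0 48;0 0 0 0 0 0 48;0 0 0 0 0 0 48;0 0 0 0 0 0 48"}}

```text
time_s: 29.42
eef_pos: [417.0, 225.4, 32.9]
ee_rot: [0.0, 0.707, 0.707, 0.001]
force: [-1.5, -0.6, 6.3]
grip_width: 0.574
grip_force: 40.7
```

Now to wide slot 2 (535,-142): dx +118, dy -367.

Call:
{"fn": "drive_tool", "kwargs": {"commands": "0 0 0.3 0 0 0 48;0 0 0.35 0 0 0 48;0 0 0.35 0 0 0 48;0.1 -0.27 0.05 0 0 0 48;0.1 -0.3 0 0 0 0 48;0.1 -0.3 0 0 0 0 48;0.1 -0.3 0 0 0 0 48;0.1 -0.3 0 0 0 0 48;0.1 -0.3 0 0 0 0 48;0.1 -0.3 0 0 0 0 48;0.1 -0.3 0 0 0 0 48;0.1 -0.3 0 0 0 0 48;0.1 -0.3 0 0 0 0 48;0.1 -0.3 0 0 0 0 48;0.08 -0.3 0 0 0 0 48;0 -0.1 0 0 0 0 48;0 0 0 0 0 0 48;0 0 0 0 0 0 48"}}

```text
time_s: 30.92
eef_pos: [534.1, -141.3, 136.8]
ee_rot: [-0.0, 0.707, 0.707, 0.0]
force: [-0.4, 0.4, -1.5]
grip_width: 0.577
grip_force: 43.1
```

Call:
{"fn": "drive_tool", "kwargs": {"commands": "0 -0.01 -0.25 0 0 0 48;0 0 -0.2 0 0 0 48;0 0 -0.1 0 0 0 48;0 0 -0.05 0 0 0 48;0 0 -0.03 0 0 0 48;0 0 -0.01 0 0 0 48;0 0 0 0 0 0 48;0 0 0 0 0 0 48"}}

```text
time_s: 31.58
eef_pos: [534.9, -142.6, 73.6]
ee_rot: [0.001, 0.707, 0.707, 0.0]
force: [0.9, 0.7, -1.3]
grip_width: 0.571
grip_force: 43.1
```

Call:
{"fn": "drive_tool", "kwargs": {"commands": "0 0 -0.01 0 0 0 48;0 0 0 0 0 0 48;0 0 0 0 0 0 72;0 0 0 0 0 0 72;0 0 0 0 0 0 72;0 0 0.3 0 0 0 72;0 0 0.4 0 0 0 72;-0.05 0.3 0.3 0 0 0 72;-0.05 0.3 0.2 0 0 0 95;-0.1 0.35 0.2 0 0 0 95;-0.1 0.35 0 0 0 0 95;-0.1 0.35 0 0 0 0 95;-0.1 0.35 0 0 0 0 95;-0.1 0.35 0 0 0 0 95;-0.1 0.35 0 0 0 0 95;-0.1 0.35 0 0 0 0 95;-0.1 0.35 0 0 0 0 95;-0.1 0.35 0 0 0 0 95;-0.1 0.2 0 0 0 0 95;0 0.2 0 0 0 0 95"}}

```text
time_s: 33.25
eef_pos: [423.0, 273.4, 211.2]
ee_rot: [-0.0, 0.706, 0.708, -0.0]
force: [0.7, -0.7, -0.6]
grip_width: 0.952
grip_force: 0.0
```

```bash
python3 j.py w14
```

```text
33.25 [423.  273.4 211.2] [-0.   0.7  0.7 -0. ]
large_1_centre [320.3 129.3] 0.9 [424.6 316.9  22. ]
large_1_centre [582.1  21.8] 0.65 [658.1 411.9  22. ]
L [321.5 126.5  27.2] 25.5 [425.6 321.9]
S [321.5 128.5  19.4] 16.9 [425.7 319.2]
```

Call:
{"fn": "drive_tool", "kwargs": {"commands": "0.02 0.24 -0.25 0 0 0 95;0 0.22 -0.3 0 0 0 95;0 0 -0.3 0 0 0 95;0 0 -0.3 0 0 0 95;0 0 -0.2 0 0 0 95;0 0 0 0 0 0 95;0 0 0 0 0 0 95"}}

```text
time_s: 33.98
eef_pos: [426.9, 316.8, 76.0]
ee_rot: [-0.0, 0.707, 0.707, -0.001]
force: [0.3, 0.2, 0.3]
grip_width: 0.95
grip_force: 0.0
```

```bash
python3 j.py w15
```

```text
33.9833 [426.9 316.8  76. ] [-0.   0.7  0.7 -0. ]
large_1_centre [314.9 228.8] 0.67 [424.8 313.9  22. ]
L [316.5 229.5  46.3] 47.2 [426.  323.3]
S [315.5 241.5  34.3] 30.5 [425.3 312.1]
```

Call:
{"fn": "drive_tool", "kwargs": {"commands": "-0.01 0.06 -0.15 0 0 0 95;0 0 -0.15 0 0 0 95;0 0 -0.14 0 0 0 95;0 0 0 0 0 0 95;0 0 0 0 0 0 95;0 0 0 0 0 0 48;0 0 0 0 0 0 48;0 0 0 0 0 0 48;0 0 0 0 0 0 48"}}

```text
time_s: 34.88
eef_pos: [426.2, 323.9, 33.3]
ee_rot: [0.0, 0.707, 0.707, 0.001]
force: [-1.1, -1.0, 6.8]
grip_width: 0.572
grip_force: 40.8
```

To wide slot 3 (542,-82): dx +116, dy -406.

Call:
{"fn": "drive_tool", "kwargs": {"commands": "0 0 0.3 0 0 0 48;0 0 0.35 0 0 0 48;0 0 0.35 0 0 0 48;0.1 -0.26 0.05 0 0 0 48;0.1 -0.3 0 0 0 0 48;0.1 -0.3 0 0 0 0 48;0.1 -0.3 0 0 0 0 48;0.1 -0.3 0 0 0 0 48;0.1 -0.3 0 0 0 0 48;0.1 -0.3 0 0 0 0 48;0.1 -0.3 0 0 0 0 48;0.1 -0.3 0 0 0 0 48;0.1 -0.3 0 0 0 0 48;0.1 -0.3 0 0 0 0 48;0.06 -0.3 0 0 0 0 48;0 -0.3 0 0 0 0 48;0 -0.2 0 0 0 0 48;0 0 0 0 0 0 48;0 0 0 0 0 0 48"}}

```text
time_s: 36.47
eef_pos: [541.5, -83.0, 137.2]
ee_rot: [-0.0, 0.708, 0.706, 0.0]
force: [0.5, 0.2, -2.2]
grip_width: 0.57
grip_force: 42.7
```

Call:
{"fn": "drive_tool", "kwargs": {"commands": "0 0.01 -0.25 0 0 0 48;0 0 -0.2 0 0 0 48;0 0 -0.1 0 0 0 48;0 0 -0.05 0 0 0 48;0 0 -0.03 0 0 0 48;0 0 -0.01 0 0 0 48;0 0 0 0 0 0 48;0 0 0 0 0 0 48"}}

```text
time_s: 37.13
eef_pos: [542.1, -81.4, 73.8]
ee_rot: [0.001, 0.707, 0.707, 0.0]
force: [0.0, 0.6, -2.4]
grip_width: 0.571
grip_force: 42.7
```

Call:
{"fn": "drive_tool", "kwargs": {"commands": "0 0 -0.01 0 0 0 48;0 0 0 0 0 0 48;0 0 0 0 0 0 72;0 0 0 0 0 0 72;0 0 0 0 0 0 72;0 0 0.3 0 0 0 72;0 0 0.4 0 0 0 72;-0.1 0 0.4 0 0 0 72;-0.2 0 0.4 0 0 0 72;-0.25 0 0.4 0 0 0 72;0 0 0 0 0 0 60;0 0 0 0 0 0 60"}}

```text
time_s: 38.13
eef_pos: [491.0, -81.5, 256.6]
ee_rot: [0.002, 0.707, 0.707, 0.001]
force: [0.5, 0.2, -0.5]
grip_width: 0.602
grip_force: 0.0
```

```bash
python3 -c "
from h import *
p=cam('wrist');print(sense()['eef_pos']);cv2.imwrite('pics/w16.png',cv2.resize(p['pixels'][60:360,150:490],None,fx=2,fy=2,interpolation=2))"
```

```text
[490.83086617 -81.38554684 254.86183195]
```

View pics/w16.png

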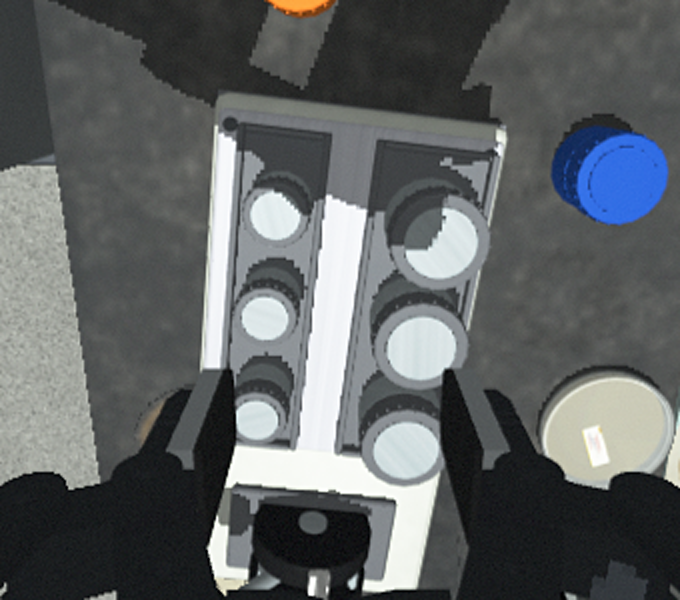

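Call:
{"fn": "drive_tool", "kwargs": {"commands": "0 -0.3 0 0 0 -0.15 50;0 -0.35 0 0 0 0 50;0 -0.35 -0.1 0 0 0 50;-0.15 -0.35 -0.1 0 0 0 50;0 -0.35 0 0 0 0 50;0 0 0 0 0 0 50;0 0 0 0 0 0 50"}}

```text
time_s: 38.77
eef_pos: [475.5, -252.5, 232.5]
ee_rot: [-0.002, 0.748, 0.663, -0.0]
force: [0.3, 1.2, -0.3]
grip_width: 0.499
grip_force: 0.0
```

```bash
cat > f.py <<'E'
from h import *
import pickle,sys
np.set_printoptions(precision=2,suppress=True)
rot=lambda a:np.array([[np.cos(a),-np.sin(a)],[np.sin(a),np.cos(a)]])
X=[487.47,-191.56,-.118]
w=lambda a,b,z:np.append(rot(X[2])@[a,b]+X[:2],z)
def P(r,t,b):
    s=t-np.pi/4; return w(r*np.sin(s),b,50+r*np.cos(s))
if __name__=='__main__':
  p=cam('wrist');print(sense()['eef_pos'])
  pickle.dump(p,open(sys.argv[1]+'.pkl','wb'))
  print('knob0',proj(p,P(80,0,-115)),[(b['position'],b['confidence']) for b in boxes_of(p,'lever_knob')])
  print('hinge cap',proj(p,w(0,-90,50)))
  for t in np.arange(.4,1.3,.1): print(round(t,1),proj(p,P(58,t,-99)),proj(p,P(48,t,-99)),proj(p,P(38,t,-99)))
  print([(b['position'],b['confidence']) for b in boxes_of(p,'index_tip')])
  c=proj(p,P(50,.8,-105)).astype(int);print(c-[55,45])
  im=p['pixels'][max(c[1]-45,0):c[1]+45,c[0]-55:c[0]+55]
  cv2.imwrite('pics/'+sys.argv[1]+'.png',cv2.resize(im,None,fx=6,fy=6,interpolation=2))
E
python3 f.py x1
```

```text
[ 475.8  -251.32  232.99]
knob0 [260.57 247.73] [([270.6, 237.5], 0.62)]
hinge cap [323.42 200.58]
0.4 [299.38 229.92] [304.13 225.73] [308.6  221.79]
0.5 [305.48 230.81] [309.04 226.42] [312.39 222.3 ]
0.6 [311.87 231.45] [314.17 226.92] [316.32 222.67]
0.7 [318.44 231.82] [319.43 227.2 ] [320.36 222.88]
0.8 [325.09 231.92] [324.75 227.27] [324.44 222.93]
0.9 [331.72 231.73] [330.06 227.13] [328.5  222.83]
1.0 [338.22 231.27] [335.27 226.78] [332.5  222.56]
1.1 [344.5  230.55] [340.31 226.22] [336.38 222.15]
1.2 [350.44 229.58] [345.1  225.46] [340.08 221.58]
[([330.1, 223.1], 0.67)]
[269 189]
```

View pics/x1.png

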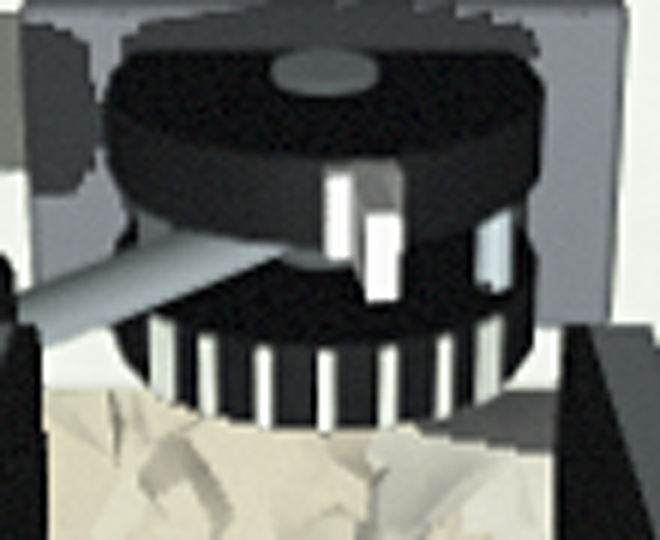

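Call:
{"fn": "drive_tool", "kwargs": {"commands": "0 0.1 0 -0.15 0 0 50;0 0.1 0 -0.15 0 0 50;0 0.1 -0.1 -0.15 0 0 50;0 0.06 -0.1 -0.15 0 0 50;0 0 -0.1 -0.15 0 0 50;0 0 -0.1 -0.15 0 0 50;0 0 0 0 0 0 50;0 0 0 0 0 0 50"}}

```text
time_s: 39.58
eef_pos: [476.0, -213.6, 193.8]
ee_rot: [0.257, 0.701, 0.625, -0.229]
force: [-0.2, -0.9, -0.2]
grip_width: 0.502
grip_force: 0.0
```

```bash
python3 f.py x2
```

```text
[ 476.4  -214.6   194.96]
knob0 [250.03 209.16] [([254.3, 204.2], 0.7), ([246.9, 53.8], 0.63), ([301.8, 125.2], 0.18), ([259.5, 11.3], 0.16)]
hinge cap [313.62 135.84]
0.4 [290.73 194.27] [295.02 184.54] [299.14 175.19]
0.5 [297.61 195.97] [300.61 185.9 ] [303.48 176.23]
0.6 [304.7  197.08] [306.36 186.79] [307.95 176.91]
0.7 [311.9  197.58] [312.2  187.19] [312.48 177.22]
0.8 [319.12 197.46] [318.04 187.11] [317.01 177.16]
0.9 [326.24 196.74] [323.82 186.54] [321.5  176.74]
1.0 [333.18 195.42] [329.46 185.5 ] [325.89 175.95]
1.1 [339.85 193.53] [334.89 183.99] [330.12 174.81]
1.2 [346.16 191.09] [340.05 182.06] [334.14 173.33]
[([510.3, 181.4], 0.62), ([322.9, 184.2], 0.57)]
[263 148]
```

View pics/x2.png

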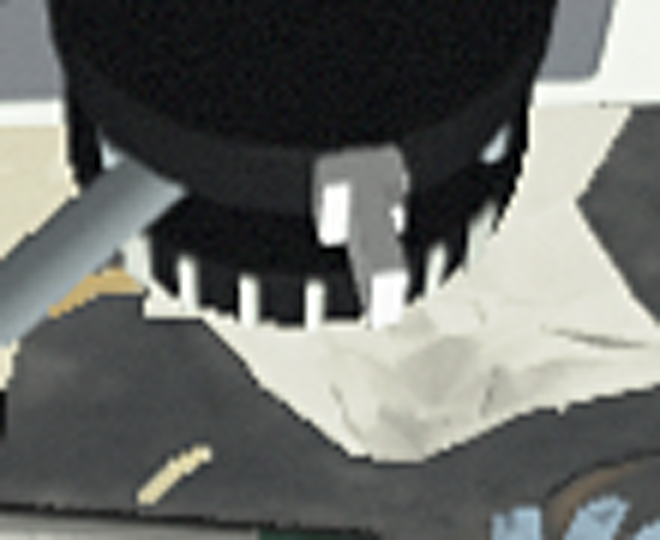

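Call:
{"fn": "drive_tool", "kwargs": {"commands": "0 0 0.05 0.15 0 0 50;0 -0.1 0.05 0.15 0 0 50;-0.1 -0.1 0 0.15 0 0 50;-0.15 -0.2 0 0.15 0 0 50;-0.15 -0.2 0 0.15 0 0 50;-0.15 -0.2 0 0.15 0 0 50;0 0 0 0 0 0 50;0 0 0 0 0 0 50"}}

```text
time_s: 40.4
eef_pos: [420.2, -298.1, 205.5]
ee_rot: [0.001, 0.749, 0.663, 0.001]
force: [-0.0, 0.1, -0.1]
grip_width: 0.504
grip_force: 0.0
```

Call:
{"fn": "drive_tool", "kwargs": {"commands": "-0.02 -0.01 -0.3 0 0 0 50;0 0 -0.3 0 0 0 50;0 0 -0.2 0 0 0 50;0 0 -0.1 0 0 0 50;0 0 0 0 0 0 50;0.08 -0.01 0 0 0 0 50;0.1 -0.01 0.08 0 0 0 50;0.1 -0.01 0.08 0 0 0 50;0.1 -0.01 0.06 0 0 0 50;0.1 -0.01 0.03 0 0 0 50;0.1 -0.01 0.01 0 0 0 50;0.05 -0.01 0 0 0 0 50;0.05 -0.01 0 0 0 0 50;0 0 0 0 0 0 50;0 0 0 0 0 0 50"}}

```text
time_s: 41.65
eef_pos: [487.2, -304.3, 140.8]
ee_rot: [0.0, 0.747, 0.664, 0.0]
force: [0.6, 0.3, -0.0]
grip_width: 0.503
grip_force: 0.0
```

Call:
{"fn": "drive_tool", "kwargs": {"commands": "0.03 -0.01 -0.01 0 0 0 50;0.03 -0.01 -0.01 0 0 0 50;0 0 0 0 0 0 50;0 0 0 0 0 0 50;-0.07 0.01 0 0 0 0 50;0 0 0 0 0 0 50"}}

```text
time_s: 42.15
eef_pos: [485.0, -305.1, 138.5]
ee_rot: [-0.0, 0.748, 0.664, -0.0]
force: [0.7, -0.4, 0.1]
grip_width: 0.499
grip_force: 0.0
```

Call:
{"fn": "drive_tool", "kwargs": {"commands": "0 0 0.2 0 0 0 50;0 0 0.3 0 0 0 50;-0.1 0.2 0.2 0 0 0 50;0 0.3 0.2 0 0 0 50;0 0 0 0 0 0 50;0 0 0 0 0 0 50"}}

```text
time_s: 42.65
eef_pos: [476.1, -254.7, 229.8]
ee_rot: [0.001, 0.747, 0.665, 0.0]
force: [-0.5, -0.3, -0.0]
grip_width: 0.497
grip_force: 0.0
```

```bash
python3 f.py x3; python3 - <<'E'
from f import *
p=pickle.load(open('x3.pkl','rb'))
for t in np.arange(.7,1.15,.05): print(round(t,2),'knob',proj(p,P(80,t,-115)),'end+y',proj(p,P(80,t,-100)))
im=p['pixels'][150:330,230:410];cv2.imwrite('pics/x3b.png',cv2.resize(im,None,fx=3.3,fy=3.3,interpolation=2))
E
```

```text
[ 475.79 -255.31  228.66]
knob0 [257.94 246.37] [([334.3, 259.4], 0.94)]
hinge cap [321.66 198.86]
0.4 [297.29 228.4 ] [302.11 224.18] [306.64 220.22]
0.5 [303.46 229.31] [307.08 224.89] [310.47 220.74]
0.6 [309.92 229.97] [312.26 225.39] [314.45 221.12]
0.7 [316.57 230.35] [317.58 225.69] [318.53 221.34]
0.8 [323.31 230.45] [322.97 225.77] [322.65 221.4 ]
0.9 [330.01 230.28] [328.33 225.64] [326.76 221.3 ]
1.0 [336.59 229.83] [333.6  225.29] [330.8  221.04]
1.1 [342.93 229.11] [338.69 224.73] [334.72 220.63]
1.2 [348.94 228.14] [343.54 223.98] [338.46 220.07]
[([327.6, 223.4], 0.77), ([315.2, 182.5], 0.41)]
[267 187]
0.7 knob [314.14 259.69] end+y [314.08 242.97]
0.75 knob [319.06 259.84] end+y [319.1  243.11]
0.8 knob [324.   259.87] end+y [324.13 243.14]
0.85 knob [328.93 259.77] end+y [329.15 243.05]
0.9 knob [333.82 259.55] end+y [334.13 242.85]
0.95 knob [338.66 259.21] end+y [339.06 242.54]
1.0 knob [343.42 258.75] end+y [343.9  242.12]
1.05 knob [348.08 258.17] end+y [348.65 241.59]
1.1 knob [352.61 257.48] end+y [353.26 240.95]
```

View pics/x3b.png

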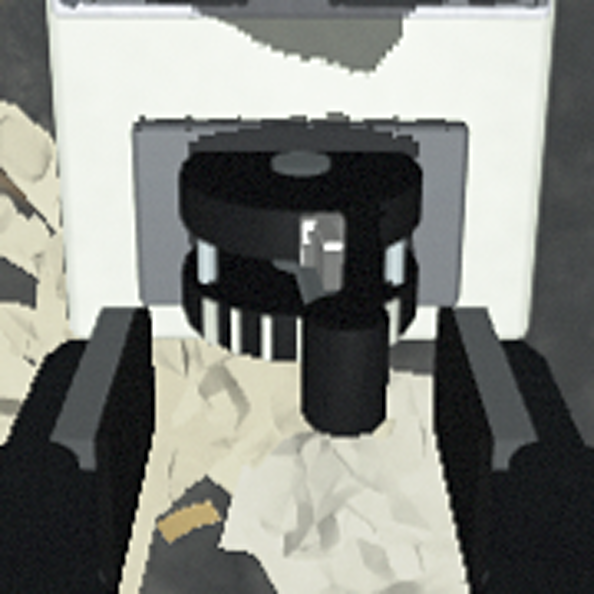

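Call:
{"fn": "drive_tool", "kwargs": {"commands": "0 0.35 0.1 0 0 0 50;0 0.35 0.1 0 0 0 50;0 0.35 0.1 0 0 0 50;0 0.35 0 0 0 0 50;0 0.35 0 0 0 0 50;0 0 0 0 0 0 50;0 0 0 0 0 0 50;0 0 0 0 0 0 50"}}

```text
time_s: 43.47
eef_pos: [476.0, -81.1, 258.0]
ee_rot: [-0.0, 0.748, 0.664, -0.0]
force: [0.4, -0.5, -0.3]
grip_width: 0.5
grip_force: 0.0
```

```bash
python3 -c "
from h import *
p=cam('wrist');print(sense()['eef_pos'],sense()['force']);cv2.imwrite('pics/w17.png',p['pixels'][:,100:540])"
```

```text
[475.96029648 -81.43378816 258.01946572] [-0.26549658 -0.15979119  0.69909558]
```

View pics/w17.png

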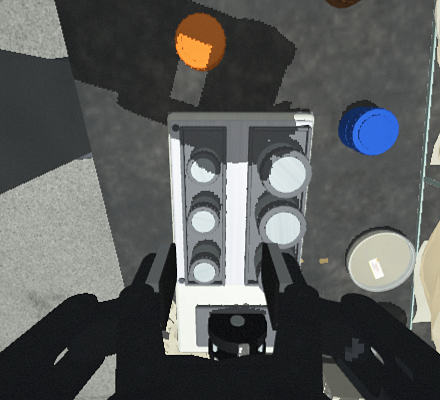

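```bash
python3 -c "
from rig import finish_job
print(finish_job())"
```

```text
the job is handed in; nothing more can be done
None
```

I've handed the job in: the lever was pulled to its idle stop, all six jars (three large, three small) then stood in their rows, and the lever was set to about 0.90 rad against the index tab's measured 0.92 ± 0.02 rad and let go; the third large jar was mostly hidden by a finger in the last picture, and I viewed 16 pictures, two over the limit of 14.

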